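# Tare the prep pan on the portion scale and weigh in the pepper

## Robot

A 6-joint arm with a two-finger parallel gripper is mounted at the origin on the work surface. World frame = base frame: x ahead of the robot, y to its left, z up, the work surface at z = 0. Lengths are in m, angles in degrees, forces in N, time in s.
With the tool pointing down it reaches from about 0.3 to 0.75 m from the base axis. Payload 8.5 kg.
Tool frame: the origin (TCP) lies at the very end of the fingers, on their centre line; the grasp point (between the pads) lies env.pinch_z behind it (env.pinch_z is the distance from the TCP to the grasp point, in m); z points along the fingers, y is the line along which they close (so a half turn about z gives the same grasp; the last joint's range is limited). The gripper opens to 85 mm and grips with 20 to 120 N. Pads are 22 mm wide; open, the fingers measure 114 mm over their backs; the gripper's body (76 mm by 85 mm) begins 54 mm behind the grasp point. The pads swing forward as they close: fully open they stand 13 mm farther back than shut.
Start: joints at [-77.023, 21.807, 74.336, -0, 83.858, -12.336], TCP at [0.235, -0.497, 0.231] pointing down, gripper open.
Joint ranges: [-178.18, 178.18], [-50.72, 133.34], [12.68, 142.11], [-81.47, 261.47], [9.98, 163.14], [-165.26, 165.26]. Speed limits (degrees/s): [136.94, 136.94, 180, 180, 180, 180].

## Interface

Orientations are given as a 3x3 rotation matrix whose columns are the frame's x, y, z axes.
In Python, from rig import telemetry, get_image, env gives the robot as it stands. The module is installed in compiled form; this text tells all that it offers.
- The arm moves only by the tool apply_moves, never from a script. Its argument "series" is a list of rows, each a list of 7 numbers: the shift along the tool's x, y, z in mm, then the turn, a rotation vector about the tool's x, y, z in degrees, then the opening, from 0 (shut) to 1 (fully open). A call has 1 to 12 rows; each row shifts and turns the commanded pose from where the row before left it, along the tool's axes as they then stand; what a row does not reach is not made up. A row lasts 1/8 s, in which the tool goes at most 62.5 mm and 10.7 degrees, less where a joint would pass 70% of its speed; a pose out of reach is approached as far as the arm can. A call with a gripper value outside its range is refused whole. The fingers move at their own pace and stop on an object; "grip_force" is the grip in N (left out, the last holds). Time passes only in rows, so rows that do not move let the fingers close. It gives the time, the measured TCP pose, the force, the opening and the grip force at its end, in the units of the state.
- telemetry.observe(): the state, without advancing time (a new reading comes with each control period).
- get_image(name): name is "side" or "top"; returns a dict with "frame" (480x640x3 uint8, red, green, blue), "z_map" (480x640 float32, m along the optical axis (not along the pixel's ray), 0 where there is no reading), "vertical_fov" (degrees; the focal length in pixels is half the picture's height over the tangent of half this angle, whatever the lens; pixels are square), "cx", "cy" (the principal point, pixels), "dist" ([k1, k2, p1, p2, k3] as OpenCV has them; the pictures are not rectified), "eye" and "attitude" of the camera in the world. Camera axes: x right, y up, looking along -z (the intrinsics and any distortion apply to the point x, -y, -z); pixel columns grow to the right and rows downward; lengths in m; the calibration is good to about 2 mm. A picture is of the moment at which its call begins.
- env.close_job(): hands the job in; it is judged then, once.
The state is a dict: "time_s": time; "q": joint angles; "qvel": joint speeds; "joint_efforts": joint torques, N m; "position": TCP position; "tool_rot": TCP orientation; "ft_force": force on the tool from outside, world axes, zero at the start; "wrist_torque": the same for the moment, N m; "grip_width": finger opening in m; "gripper_force": force on a finger pad.
Only numpy, scipy, OpenCV 4.12 (cv2) and the standard library are available. Lean on these libraries where they do the work, as an engineer would, in place of code of your own. Each camera call takes 0.05 s, during which the arm holds its last target. There are 200 camera calls.

## Task

Set the empty black prep pan upright in the middle of the scale's platform and let go of it. Then tare it: press the scale's large tare key with a light push until you feel it take the force, keep it pressed for about half a second without touching the pan, and let it go. Then lay the bell pepper in the pan, set down and not dropped, and let go; press no other key, do not press tare again with the pepper in, and leave the lime halves, the jar and the bottle where they are.

Things in the scene. Friction and masses are not known exactly. Their poses are not given: they have to be found in the camera images.
- platform (a point): Centre of the top face of the scale's steel weighing platform (152 mm in x by 190 mm in y, 85 mm above the table). x points to the scale's back, away from its operator's panel; z is up.
- scale: The portion scale: white housing 200 mm wide, fixed to the table. Origin on the table under the platform's centre, axes as platform. Its panel, with the display and keys, lies in front of the platform (-x side) and slopes down to the front at 30 degrees from horizontal, from x = -74, z = 70 mm to x = -148, z = 27 mm.
- tare_top (a point): Centre of the face of the tare key: the largest key, a plain white pad 30 mm (x) by 38 mm (y), 4 mm proud of the panel, alone at the panel's right-hand end (-y), beside the display. z is the panel's outward normal (30 degrees from vertical, leaning away from the platform), x points up the slope.
- tare_key: The same key: a membrane pad that gives only 2 mm. It starts to move at about 2 N, registers when 4 N or more is kept on it, bottoms at about 8 N and is spoilt above 25 N. A pan's rim on the platform stands some 90 mm higher and only 12 to 20 mm behind its centre, so an upright hand strikes the pan; coming in along the key's normal, narrow side to the pan, is clear.
- other_keys: Row of three small keys (22 by 15 mm, 32 mm apart, 3 mm proud) under the display on the same panel, left of the tare key; not to be pressed. Origin on the face of the middle one, axes as tare_top.
- pan_center (a point): Centre (half-way up, 32.5 mm above its underside) of the loose black plastic prep pan: open, rectangular, 65 mm high, about 0.26 kg, underside 152 mm (x) by 138 mm (y), walls and floor 3 mm thick. z is up, x along the longer side.
- pan: The same pan; origin at the centre of its underside. Round its top runs a solid rim 12 mm high and, with the wall, 15 mm thick, by which it is carried: outside 176 mm (x) by 162 mm (y), opening 146 by 132 mm. The rim's middles are at x = +-80.5 mm and y = +-73.5 mm, its top at z = 65 mm.
- pepper_center (a point): Centre of the loose red bell pepper lying on two of its four lobes: 82 mm long along x plus a green stem at the +x end (to x = 60 mm), 62 mm wide (y) and 62 mm high (centre 31 mm above what it lies on), about 0.17 kg. It is gripped across y; its sides are at y = +-31 mm.
- pepper: The same pepper; origin under its centre, at its underside.
- lime_half_a: A lime half, cut face down, 60 mm across and 30 mm high, loose, beyond the stem end of the pepper (its centre 95 to 110 mm from the pepper's). Origin at the centre of its underside.
- lime_half_b: Another such lime half, beyond the blossom end of the pepper.
- jar: A loose closed glass jar with a steel lid, 72 mm across and 110 mm high. Origin at the centre of its underside.
- dressing_bottle: A loose closed yellow bottle, 60 mm across and 170 mm high. Origin at the centre of its underside.
There are look-alikes about, which are no part of the job. There is more than one size of the pan; the job needs the larger.

How it is judged:
By the outcome, as a careful person would: the job done as asked, in the order asked, and still so for the second after the job is handed in, with the robot touching nothing.
It also fails if it takes over 72 s, if anything falls off the work surface, if the arm or the gripper's body presses on something with over 40 N, if the wrist force passes 120 N, or if a joint passes its speed limit or range.

## Working session

There is one attempt and no reset: what is moved stays moved. The work goes in short steps, Python scripts to look and compute and a tool call to move; the robot and the scene stay as the last step left them, time stands still between calls to the robot, and variables do not carry over. Pictures are saved under pics/ and viewed, at most 10 in all, crops included, and the job is handed in when it is done.

Besides the shell and the picture viewer there is one more tool, called by a JSON object that holds its "op" and its "data", one argument or row to a line. apply_moves: Moves the arm, as the interface text tells. Its arguments: {"type":"object","properties":{"series":{"type":"array"},"grip_force":{"type":"number"}},"required":["series"]}

```bash
ls; mkdir -p pics
cat > h.py <<'E'
import numpy as np, cv2
from rig import telemetry, get_image, env
def cam(im):
    H=im["frame"].shape[0]; f=H/2/np.tan(np.radians(im["vertical_fov"])/2)
    return np.array([[f,0,im["cx"]],[0,f,im["cy"]],[0,0,1]]),np.array(im["dist"],float),np.array(im["eye"]),np.array(im["attitude"])
def cloud(im):
    K,d,e,R=cam(im); h,w=im["z_map"].shape
    u,v=np.meshgrid(np.arange(w),np.arange(h))
    p=cv2.undistortPoints(np.stack([u,v],-1).reshape(-1,1,2).astype(np.float64),K,d).reshape(h,w,2)
    z=im["z_map"].astype(float)
    P=np.stack([p[...,0]*z,-p[...,1]*z,-z],-1)@R.T+e
    P[z<=0]=np.nan
    return P
def save(im,n): cv2.imwrite("pics/"+n,cv2.cvtColor(im["frame"],cv2.COLOR_RGB2BGR))
E
python3 - <<'E'
from h import *
for n in("top","side"):
    im=get_image(n); save(im,n+"0.png"); np.save(n+"0.npy",cloud(im)); np.save(n+"f0.npy",im["frame"])
    print(n,im["eye"],im["attitude"],im["dist"],im["vertical_fov"])
s=telemetry.observe(); print(s,env.pinch_z)
E
```

```text
pics
top [0.45586893 0.01290272 1.29772992] [[ 0.0264028   0.99686954 -0.0745252 ]
 [-0.99964153  0.02666005  0.00245896]
 [ 0.00443811  0.07443357  0.9972161 ]] [-0.00803408  0.          0.          0.          0.        ] 47.35919477779043
side [0.09761403 0.84973889 0.95100411] [[-0.89612673  0.30165417 -0.32551749]
 [-0.44370537 -0.59397463  0.67105863]
 [ 0.00907851  0.74578743  0.66612212]] [-0.10340259  0.          0.          0.          0.        ] 45.726438126706
{'time_s': 0.1, 'q': array([-7.70225222e+01,  2.18366632e+01,  7.43786338e+01, -1.00967060e-03,
        8.38574595e+01, -1.23346204e+01]), 'qvel': array([-0.08611552, -0.18541944, -0.19706627,  0.02539073,  0.00729572,
       -0.03747638]), 'joint_efforts': array([ 4.04178427e-03, -4.49220657e+01, -2.31656671e+01, -1.46766565e-04,
        3.64470077e-03, -8.36390477e-07]), 'position': array([ 0.23509659, -0.49693791,  0.23078835]), 'tool_rot': array([[ 9.03991519e-01,  4.27550281e-01, -3.02238972e-04],
       [ 4.27550312e-01, -9.03990713e-01,  1.23347216e-03],
       [ 2.54150143e-04, -1.24427073e-03, -9.99999194e-01]]), 'ft_force': array([ 0.03769591,  0.67112932, -0.13163809]), 'wrist_torque': array([-0.02208586,  0.03147564,  0.02138917]), 'gripper_force': 0.0, 'grip_width': 0.08518700384967735} 0.0187
```

View pics/top0.png

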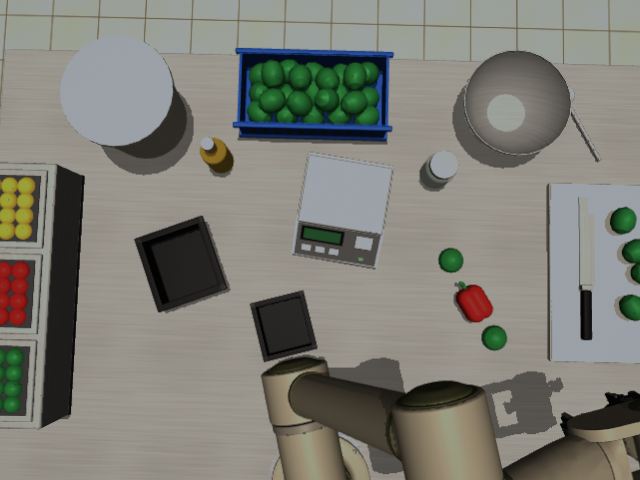

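View pics/side0.png

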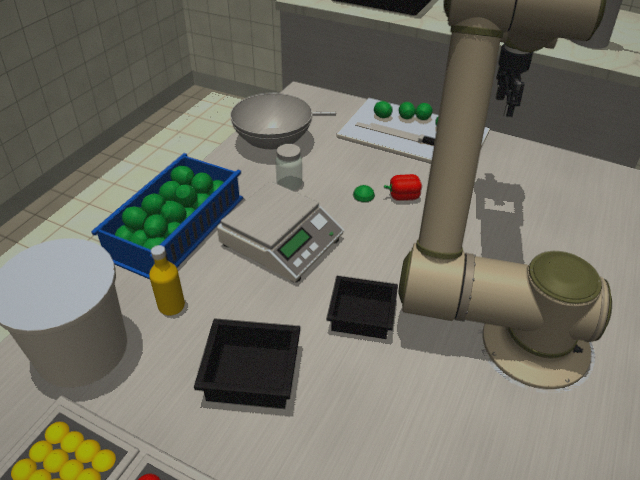

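The top view shows the large pan at (182,263), the platform at (345,195), the tare key at (364,243) and the pepper at (474,302) with its stem toward (461,286). The limes are at (451,260) and (494,337), the jar at (440,168) and the bottle at (215,155). The side view has the large pan at (250,360), the scale at (280,235) and the pepper at (405,187).

```bash
cat > m.py <<'E'
from h import *
def rect(P):
    r=cv2.minAreaRect((P[:,:2]*1000).astype(np.float32)); return np.round(r[0],1),np.round(r[1],1),round(r[2],1)
def masks(P,F):
    F=F.astype(int); x,y,z=P[...,0],P[...,1],P[...,2]; r,g,b=F[...,0],F[...,1],F[...,2]
    dark=F.max(-1)<70; red=(r>90)&(g<60)&(b<60)
    return dict(pan=dark&(z>.045)&(z<.085)&(x>.2)&(x<.6)&(y>.18)&(y<.5),
      plat=(z>.079)&(z<.095)&(x>.35)&(x<.75)&(y>-.15)&(y<.15)&(F.min(-1)>90),
      pepper=red&(z>.008)&(z<.09)&(x>.2)&(x<.5)&(y>-.5)&(y<-.15))
E
python3 - <<'E'
from m import *
for n in("top","side"):
    P=np.load(n+"0.npy");F=np.load(n+"f0.npy")
    for k,m in masks(P,F).items():
        m=cv2.morphologyEx(m.astype(np.uint8),cv2.MORPH_OPEN,np.ones((2,2)))>0
        Q=P[m]; print(n,k,len(Q),rect(Q),"z pct",np.round(np.percentile(Q[:,2],[2,10,50,90,98])*1000,1), "med",np.round(np.median(Q,0)*1000))
    # table check
    t=(P[...,0]>.3)&(P[...,0]<.4)&(P[...,1]>-.15)&(P[...,1]<-.05); print("table z",np.nanmedian(P[t][:,2]))
P=np.load("top0.npy")
for nm,(u,v) in dict(key=(364,243),pan=(182,263),stem=(461,286),pep=(474,302),limea=(451,260),limeb=(494,337),jar=(440,168),bottle=(208,145),k1=(306,247),k2=(320,249),k3=(333,252),smallpan=(283,325)).items(): print(nm,np.round(P[v,u]*1000,1))
P=np.load("side0.npy")
print("key side",np.round(P[221,319]*1000,1), "stem",np.round(P[187,387]*1000,1))
for n,(u0,u1,v0,v1) in dict(top=(285,400,205,275),side=(210,350,190,285)).items():
    F=np.load(n+"f0.npy")[v0:v1,u0:u1,::-1]; cv2.imwrite(f"pics/c_{n}.png",cv2.resize(F,None,fx=4,fy=4,interpolation=cv2.INTER_CUBIC))
E
cd pics; python3 -c "
import cv2,numpy as np
a=cv2.imread('c_top.png');b=cv2.imread('c_side.png')
w=max(a.shape[1],b.shape[1]);c=np.zeros((a.shape[0]+b.shape[0],w,3),np.uint8);c[:a.shape[0],:a.shape[1]]=a;c[a.shape[0]:,:b.shape[1]]=b
print(c.shape);cv2.imwrite('c.png',cv2.resize(c,(int(w*590/c.shape[0]),590)))"
```

```text
top pan 2085 (array([488.7, 329.2]), array([173. , 163.1]), 21.0) z pct [nan nan nan nan nan] med [nan nan nan]
top plat 5628 (array([654.1, -40.8]), array([192.5, 152.4]), 82.3) z pct [nan nan nan nan nan] med [nan nan nan]
top pepper 794 (array([ 415.9, -350.8]), array([95.1, 54.9]), 45.6) z pct [nan nan nan nan nan] med [nan nan nan]
table z 0.6384092927649017
side pan 2849 (array([500. , 309.3]), array([173. , 210.2]), 20.9) z pct [nan nan nan nan nan] med [nan nan nan]
side plat 3216 (array([652.2, -33.3]), array([189.7, 149. ]), 81.1) z pct [nan nan nan nan nan] med [nan nan nan]
side pepper 555 (array([ 409.7, -338.2]), array([97.1, 42.7]), 40.5) z pct [nan nan nan nan nan] med [nan nan nan]
table z 4.2612706326161653e-05
key [548.7 -83.1  60.6]
pan [494.2 342.3   0.7]
stem [ 457.3 -309.3   40. ]
pep [ 422.1 -333.5   61.3]
limea [ 516.6 -287.1   34.6]
limeb [ 342.6 -387.9   32.9]
jar [ 715.1 -243.2  109.6]
bottle [737.  255.9 171.7]
k1 [537.4  48.7  40.3]
k2 [533.1  16.3  49.1]
k3 [527.3 -13.6  43.8]
smallpan [355.3  98.3   4.9]
key side [551.5 -86.8  54.4] stem [ 461.3 -312.    35.8]
(660, 560, 3)
```

View pics/c.png

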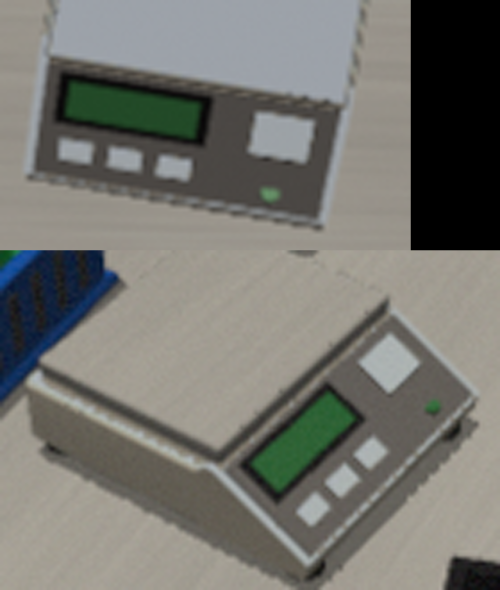

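The crop confirms it: the tare key is the large white pad alone at the panel's right-hand end, with the three small keys and the display to its left. Next I refine the positions from both views.

```bash
cat >> m.py <<'E'
def ray(C,uv):
    K,d,e,R=C; p=cv2.undistortPoints(np.array(uv,float).reshape(-1,1,2),K,d).reshape(-1,2)
    return e,np.c_[p[:,0],-p[:,1],-np.ones(len(p))]@R.T
def onplane(C,uv,z):
    e,D=ray(C,uv); return e+D*((z-e[2])/D[:,2])[:,None]
def tri(C1,a,C2,b):
    e1,d1=ray(C1,[a]);e2,d2=ray(C2,[b]);s=np.linalg.lstsq(np.c_[d1[0],-d2[0]],e2-e1,rcond=None)[0]
    p,q=e1+s[0]*d1[0],e2+s[1]*d2[0]; return (p+q)/2,np.linalg.norm(p-q)
def big(m):
    n,l,s,c=cv2.connectedComponentsWithStats(m.astype(np.uint8)); i=1+np.argmax(s[1:,4]); return l==i,c[i]
def clean(P,m):
    m=m&np.isfinite(P[...,2]); Q=P[big(m)[0]]; return Q
E
python3 - <<'E'
from m import *
I={n:get_image(n) for n in("top","side")}; C={n:cam(I[n]) for n in I}
A={}
for n in I:
    P=cloud(I[n]);F=I[n]["frame"]; M=masks(P,F)
    for k in("pan","plat","pepper"):
        Q=clean(P,M[k]); 
        print(n,k,len(Q),rect(Q),"z",np.round(np.percentile(Q[:,2],[2,50,90,98])*1000,1))
    # rim top
    m=M["pan"]&(P[...,2]>.058)&(P[...,2]<.072); print(n,"rim",rect(P[m]),np.median(P[m][:,2]))
    x,y=P[...,0],P[...,1]
    Fm=F.astype(int).min(-1)
    k=(abs(x-.55)<.03)&(abs(y+.085)<.032)&(Fm>115)&(P[...,2]<.075); b,c=big(k); A[n]=c; print(n,"key",c,k.sum(),np.round(np.median(P[b],0)*1000,1), rect(P[b]))
    r=M["pepper"];b,c=big(r);A[n+"p"]=c
    g=F.astype(int); st=(g[...,1]>g[...,0]+25)&(np.hypot(x-.46,y+.31)<.03)&(P[...,2]>.02);print(n,"stem",st.sum(),np.round(np.median(P[st],0)*1000))
print("key tri",tri(C["top"],A["top"],C["side"],A["side"]))
print("pep tri",tri(C["top"],A["topp"],C["side"],A["sidep"]))
# panel/table silhouettes on planes
F=I["top"]["frame"].astype(int);P=cloud(I["top"])
for n in I:
    P=cloud(I[n]);m=masks(P,I[n]["frame"])["plat"]; b,_=big(m); ys,xs=np.nonzero(b)
    print(n,"plat on plane",rect(onplane(C[n],np.c_[xs,ys],.085)))
    m=masks(P,I[n]["frame"])["pan"];m&=(P[...,2]>.055);ys,xs=np.nonzero(m); print(n,"pan on plane",rect(onplane(C[n],np.c_[xs,ys],.065)))
E
```

```text
top pan 2095 (array([490.9, 330.1]), array([176.7, 163.5]), 20.9) z [48.6 65.5 68.8 70.9]
top plat 5611 (array([655.3, -37.4]), array([190.4, 152.2]), 81.9) z [80.9 85.7 88.7 90.6]
top pepper 798 (array([ 418.3, -339.9]), array([77.6, 58.7]), 33.7) z [49.  59.7 64.1 66.4]
top rim (array([490.9, 330.1]), array([176.7, 163.5]), 20.9) 0.06582883505018333
top key [363.30434783 242.77777778] 227 [548.7 -81.3  61.3] (array([548.9, -81.8]), array([38.2, 27.3]), 81.4)
top stem 27 [ 460. -313.   40.]
side pan 2869 (array([493.2, 331.8]), array([176.4, 163.7]), 20.9) z [46.9 63.5 66.3 67.8]
side plat 3205 (array([657.3, -36.5]), array([193. , 154.6]), 82.2) z [80.1 83.5 85.7 87.3]
side pepper 462 (array([ 416.4, -334.6]), array([78.6, 57.9]), 35.9) z [39.2 55.1 61.2 62.8]
side rim (array([493.2, 331.8]), array([176.4, 163.7]), 20.9) 0.06413823491823983
side key [318.55625 221.025  ] 174 [550.1 -83.4  58.5] (array([550.3, -83.1]), array([43.1, 31. ]), 78.9)
side stem 21 [ 459. -312.   38.]
key tri (array([ 0.54962352, -0.08142139,  0.05913744]), np.float64(0.0007788259843588411))
pep tri (array([ 0.41943385, -0.34170616,  0.04340419]), np.float64(0.001904890202297918))
top plat on plane (array([654.8, -37.2]), array([189.6, 150.8]), 81.9)
top pan on plane (array([490.7, 329.3]), array([176.2, 163.3]), 20.9)
side plat on plane (array([655.5, -34.1]), array([187.9, 151.6]), 81.8)
side pan on plane (array([491. , 333.9]), array([175.4, 166.5]), 21.1)
```

{"op": "apply_moves", "data": {
  "series": [
    [0, 0, 0, 0, 0, -9.5, 1],
    [0, 0, 0, 0, 0, -9.5, 1],
    [0, 0, 0, 0, 0, -9.5, 1],
    [0, 0, 0, 0, 0, -9.5, 1],
    [0, 0, 0, 0, 0, -9.5, 1],
    [0, 0, 0, 0, 0, -9.5, 1],
    [0, 0, 0, 0, 0, -9.5, 1],
    [0, 0, 0, 0, 0, -9.5, 1],
    [0, 0, 0, 0, 0, -9.7, 1]
  ],
  "grip_force": 80
}}

```text
time_s: 1.32
position: [0.2351, -0.4971, 0.2311]
tool_rot: [[-0.364, 0.931, -0.0], [0.931, 0.364, 0.0], [0.0, 0.0, -1.0]]
ft_force: [-1.1, 0.4, -0.2]
grip_width: 0.085
gripper_force: 0.0
```

{"op": "apply_moves", "data": {
  "series": [
    [24, 16, 0, 0, 0, 0, 0.6],
    [45, 30, 0, 0, 0, 0, 0.6],
    [48, 32, 0, 0, 0, 0, 0.6],
    [48, 32, 0, 0, 0, 0, 0.6],
    [48, 32, 0, 0, 0, 0, 0.6],
    [48, 32, 0, 0, 0, 0, 0.6],
    [48, 32, 0, 0, 0, 0, 0.6],
    [48, 32, 0, 0, 0, 0, 0.6],
    [48, 32, 0, 0, 0, 0, 0.6],
    [48, 32, 0, 0, 0, 0, 0.6],
    [48, 32, 0, 0, 0, 0, 0.6],
    [48, 32, 0, 0, 0, 0, 0.6]
  ]
}}

```text
time_s: 2.82
position: [0.38, 0.1486, 0.2314]
tool_rot: [[-0.359, 0.933, 0.001], [0.933, 0.359, -0.0], [-0.0, 0.0, -1.0]]
ft_force: [1.3, 0.0, 0.3]
grip_width: 0.0509
gripper_force: 0.0
```

```bash
cat > go.py <<'E'
from h import *
import sys
from scipy.spatial.transform import Rotation as Ro
def down(yaw): # tool y at yaw deg, z down
    c,s=np.cos(np.radians(yaw)),np.sin(np.radians(yaw)); return np.array([[-s,c,0],[c,s,0],[0,0,-1.]])
def diff(p,R):
    s=telemetry.observe(); T=np.array(s["tool_rot"]); 
    print("t",round(s["time_s"],2),"pos",np.round(s["position"]*1000,1),"q",np.round(s["q"],1),"F",np.round(s["ft_force"],1),"w",round(s["grip_width"]*1000,1),round(s["gripper_force"],1))
    print("shift(tool now)",np.round(T.T@(np.array(p)-s["position"]*1000),1),"rv",np.round(Ro.from_matrix(T.T@R).as_rotvec(degrees=True),2))
if __name__=="__main__":
    a=list(map(float,sys.argv[1:])); diff(a[:3],down(a[3]))
E
python3 go.py 417 302 40 21
```

```text
t 2.83 pos [380.  148.6 231.4] q [  4.6   7.4  94.6  -0.   77.9 -16.4] F [1.3 0.  0.3] w 50.9 0.0
shift(tool now) [129.9  89.5 191.4] rv [0.03 0.02 0.03]
```

{"op": "apply_moves", "data": {
  "series": [
    [45, 30, 0, 0, 0, 0, 0.6],
    [40, 30, 20, 0, 0, 0, 0.6],
    [20, 15, 40, 0, 0, 0, 0.6],
    [0, 0, 40, 0, 0, 0, 0.6],
    [0, 0, 10, 0, 0, 0, 0.6],
    [0, 0, 0, 0, 0, 0, 0.6]
  ]
}}

```text
time_s: 3.58
position: [0.4126, 0.2713, 0.1218]
tool_rot: [[-0.358, 0.934, 0.0], [0.934, 0.358, -0.0], [-0.0, 0.0, -1.0]]
ft_force: [1.1, 0.3, -0.4]
grip_width: 0.051
gripper_force: 0.0
```

```bash
python3 go.py 417 302 40 21
```

```text
t 3.58 pos [412.6 271.3 121.8] q [19.6 22.9 93.  -0.  64.2 -1.4] F [ 1.1  0.3 -0.4] w 51.0 0.0
shift(tool now) [27.1 15.1 81.8] rv [ 0.    0.   -0.01]
```

{"op": "apply_moves", "data": {
  "series": [
    [27, 15, 0, 0, 0, 0, 0.6],
    [0, 0, 15, 0, 0, 0, 0.6],
    [0, 0, 25, 0, 0, 0, 0.6],
    [0, 0, 25, 0, 0, 0, 0.6],
    [0, 0, 15, 0, 0, 0, 0.6],
    [0, 0, 0, 0, 0, 0, 0.6],
    [0, 0, 0, 0, 0, 0, 0],
    [0, 0, 0, 0, 0, 0, 0],
    [0, 0, 0, 0, 0, 0, 0],
    [0, 0, 0, 0, 0, 0, 0],
    [0, 0, 0, 0, 0, 0, 0]
  ]
}}

```text
time_s: 4.95
position: [0.4176, 0.3024, 0.0427]
tool_rot: [[-0.358, 0.934, 0.003], [0.934, 0.358, 0.001], [0.0, 0.003, -1.0]]
ft_force: [0.6, -0.3, 6.6]
grip_width: 0.0134
gripper_force: 78.9
```

```bash
python3 go.py 417 302 40 21
python3 - <<'E'
from m import *
for n in("top","side"):
    im=get_image(n);save(im,n+"1.png");P=cloud(im);m=masks(P,im["frame"])["pan"]&(P[...,2]>.055)&(P[...,2]<.072);print(rect(P[m]))
E
```

```text
t 4.95 pos [417.6 302.4  42.7] q [22.7 31.2 94.8 -0.  53.8  1.7] F [ 0.6 -0.3  6.6] w 13.4 78.9
shift(tool now) [-0.2 -0.7  2.7] rv [ 0.19 -0.    0.  ]
(array([490.4, 329.8]), array([176.5, 162.9]), 20.9)
(array([486.4, 329.3]), array([187.9, 163.5]), 21.1)
```

{"op": "apply_moves", "data": {
  "series": [
    [0, 0, -5, 0, 0, 0, 0],
    [0, 0, -10, 0, 0, 0, 0],
    [0, 0, -20, 0, 0, 0, 0],
    [0, 0, -30, 0, 0, 0, 0],
    [0, 0, -35, 0, 0, 0, 0],
    [0, 0, -30, 0, 0, 0, 0],
    [0, 0, -15, 0, 0, 0, 0],
    [0, 0, -5, 0, 0, 0, 0],
    [0, 0, 0, 0, 0, 0, 0],
    [0, 0, 0, 0, 0, 0, 0]
  ]
}}

```text
time_s: 6.3
position: [0.4163, 0.3019, 0.1906]
tool_rot: [[-0.359, 0.934, -0.001], [0.934, 0.359, -0.001], [-0.0, -0.002, -1.0]]
ft_force: [0.2, 0.1, -1.8]
grip_width: 0.0133
gripper_force: 78.4
```

```bash
python3 go.py 575.3 -25.8 190 -8
python3 - <<'E'
from m import *
C={}
for n in("top","side"):
    im=get_image(n);save(im,n+"2.png");P=cloud(im);F=im["frame"].astype(int)
    m=(F.max(-1)<70)&(P[...,0]>.3)&(P[...,0]<.65)&(P[...,1]>.2)&(P[...,1]<.5)&(P[...,2]>.19)&(P[...,2]<.24)
    # away from the hand
    Q=P[m]; u=(Q[:,:2]-[.4176,.3024])@[np.cos(np.radians(21)),np.sin(np.radians(21))]; Q=Q[(u>.03)]; u=u[u>.03]
    A=np.c_[Q[:,:2]-[.49,.33],np.ones(len(Q))]; print(n,rect(Q),"plane",np.round(np.linalg.lstsq(A,Q[:,2],rcond=None)[0],4),"umax",np.percentile(u,[98,99.5]))
E
```

```text
t 6.3 pos [416.3 301.9 190.6] q [22.7 20.3 83.9  0.  75.9  1.7] F [ 0.2  0.1 -1.8] w 13.3 78.4
shift(tool now) [-362.9   30.9    0.6] rv [-0.09  0.03 29.01]
top (array([508.8, 336.9]), array([134.9, 163.4]), 20.9) plane [ 0.0007 -0.0165  0.211 ] umax [0.16345631 0.16433007]
side (array([509.5, 337.8]), array([135.7, 164.4]), 21.4) plane [-0.0102  0.0209  0.2079] umax [0.16404202 0.16503093]
```

View pics/side2.png

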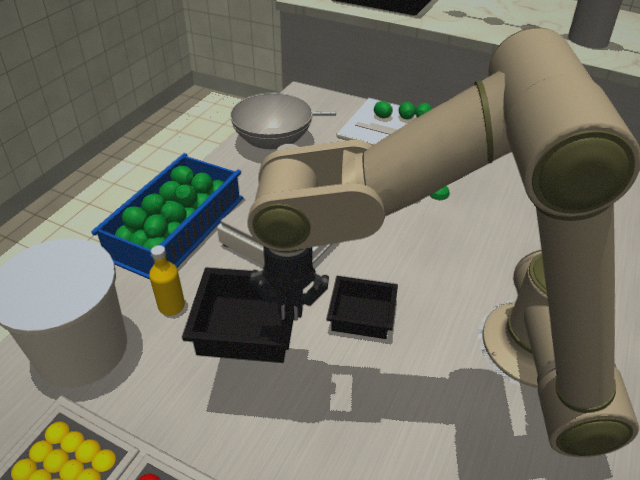

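{"op": "apply_moves", "data": {
  "series": [
    [0, 0, 0, 0, 0, 4, 0],
    [0, 0, 0, 0, 0, 7, 0],
    [0, 0, 0, 0, 0, 7, 0],
    [0, 0, 0, 0, 0, 7, 0],
    [0, 0, 0, 0, 0, 4, 0],
    [-15, 10, 0, 0, 0, 0, 0],
    [-30, 20, 0, 0, 0, 0, 0],
    [-34, 24, 0, 0, 0, 0, 0],
    [-34, 24, 0, 0, 0, 0, 0],
    [-34, 24, 0, 0, 0, 0, 0],
    [-34, 24, 0, 0, 0, 0, 0],
    [-34, 24, 0, 0, 0, 0, 0]
  ]
}}

```text
time_s: 7.9
position: [0.5358, 0.0659, 0.1911]
tool_rot: [[0.138, 0.99, -0.0], [0.99, -0.138, -0.0], [-0.0, -0.0, -1.0]]
ft_force: [0.6, 0.9, -2.7]
grip_width: 0.0132
gripper_force: 78.3
```

{"op": "apply_moves", "data": {
  "series": [
    [-34, 24, 0, 0, 0, 0, 0],
    [-30, 20, 0, 0, 0, 0, 0],
    [-18, 10, 0, 0, 0, 0, 0],
    [-5, 2, 0, 0, 0, 0, 0],
    [0, 0, 0, 0, 0, 0, 0],
    [0, 0, 0, 0, 0, 0, 0]
  ]
}}

```text
time_s: 8.65
position: [0.5783, -0.0246, 0.1915]
tool_rot: [[0.138, 0.99, -0.0], [0.99, -0.138, 0.0], [0.0, -0.0, -1.0]]
ft_force: [0.7, 0.2, -2.5]
grip_width: 0.0135
gripper_force: 78.4
```

```bash
python3 go.py 578 -26 135 -8
python3 - <<'E'
from m import *
for n in("top","side"):
    im=get_image(n);save(im,n+"3.png");P=cloud(im);F=im["frame"].astype(int)
    a=np.radians(-8);ex=np.array([np.cos(a),np.sin(a)]);ey=np.array([-ex[1],ex[0]])
    m=(F.max(-1)<70)&(P[...,2]>.19)&(P[...,2]<.24)
    Q=P[m]; d=Q[:,:2]-[.655,-.037];u=d@ex;v=d@ey; k=(u>-.04)&(u<.11)&(abs(v)<.11); Q=Q[k];u=u[k];v=v[k]
    A=np.c_[u,v,np.ones(len(Q))]; print(n,rect(Q),"plane",np.round(np.linalg.lstsq(A,Q[:,2],rcond=None)[0],4),"u max",np.percentile(u,[98,99.5]),"v",np.percentile(v,[.5,99.5]))
E
```

```text
t 8.65 pos [578.3 -24.6 191.5] q [-14.2  26.4  73.5   0.   80.1  -6.2] F [ 0.7  0.2 -2.5] w 13.5 78.4
shift(tool now) [-1.4 -0.1 56.5] rv [-0.   -0.01  0.09]
top (array([697.3, -41.6]), array([161.2,  92.9]), 83.0) plane [-0.0271  0.004   0.2129] u max [0.08737101 0.08811254] v [-0.07824696  0.08101193]
side (array([680.8, -37.1]), array([167.6, 130.3]), 83.1) plane [-0.0056  0.0347  0.2065] u max [0.08851738 0.09003878] v [-0.07714761  0.08463782]
```

{"op": "apply_moves", "data": {
  "series": [
    [-2, 0, 10, 0, 0, 0, 0],
    [0, 0, 20, 0, 0, 0, 0],
    [0, 0, 18, 0, 0, 0, 0],
    [0, 0, 7, 0, 0, 0, 0],
    [0, 0, 3, 0, 0, 0, 0],
    [0, 0, 1, 0, 0, 0, 0],
    [0, 0, 0, 0, 0, 0, 0]
  ]
}}

```text
time_s: 9.62
position: [0.5786, -0.0277, 0.1328]
tool_rot: [[0.139, 0.99, 0.001], [0.99, -0.139, -0.0], [-0.0, 0.001, -1.0]]
ft_force: [0.0, -0.7, -2.2]
grip_width: 0.0131
gripper_force: 78.3
```

{"op": "apply_moves", "data": {
  "series": [
    [0, 0, 1, 0, 0, 0, 0],
    [0, 0, 1, 0, 0, 0, 0],
    [0, 0, 1, 0, 0, 0, 0],
    [0, 0, 0, 0, 0, 0, 0]
  ]
}}

```text
time_s: 10.12
position: [0.5783, -0.0276, 0.1292]
tool_rot: [[0.139, 0.99, -0.0], [0.99, -0.139, 0.0], [0.0, -0.0, -1.0]]
ft_force: [0.6, -0.5, -2.8]
grip_width: 0.0132
gripper_force: 78.3
```

{"op": "apply_moves", "data": {
  "series": [
    [0, 0, 1, 0, 0, 0, 0],
    [0, 0, 0.5, 0, 0, 0, 0],
    [0, 0, 0, 0, 0, 0, 0]
  ]
}}

```text
time_s: 10.5
position: [0.5784, -0.0276, 0.1279]
tool_rot: [[0.139, 0.99, 0.0], [0.99, -0.139, -0.0], [-0.0, 0.0, -1.0]]
ft_force: [-0.0, -0.1, -0.9]
grip_width: 0.0136
gripper_force: 78.8
```

{"op": "apply_moves", "data": {
  "series": [
    [0, 0, 0.7, 0, 0, 0, 0],
    [0, 0, 0, 0, 0, 0, 0]
  ]
}}

```text
time_s: 10.75
position: [0.5785, -0.0276, 0.1278]
tool_rot: [[0.139, 0.99, 0.001], [0.99, -0.139, -0.0], [-0.0, 0.001, -1.0]]
ft_force: [-3.2, 0.9, 5.2]
grip_width: 0.0131
gripper_force: 79.5
```

{"op": "apply_moves", "data": {
  "series": [
    [0, 0, 0.7, 0, 0, 0, 0],
    [0, 0, 0, 0, 0, 0, 0]
  ]
}}

```text
time_s: 11.0
position: [0.5785, -0.0277, 0.1277]
tool_rot: [[0.139, 0.99, 0.001], [0.99, -0.139, -0.0], [-0.0, 0.001, -1.0]]
ft_force: [-4.6, -0.1, 10.2]
grip_width: 0.0134
gripper_force: 80.3
```

{"op": "apply_moves", "data": {
  "series": [
    [0, 0, -0.8, 0, 0, 0, 0],
    [0, 0, 0, 0, 0, 0, 0.3],
    [0, 0, 0, 0, 0, 0, 0.5],
    [0, 0, 0, 0, 0, 0, 0.5],
    [0, 0, 0, 0, 0, 0, 0.5],
    [0, 0, -10, 0, 0, 0, 0.5],
    [0, 0, -30, 0, 0, 0, 0.5],
    [0, 0, -45, 0, 0, 0, 0.5],
    [0, 0, -40, 0, 0, 0, 0.5],
    [0, 0, -25, 0, 0, 0, 0.3],
    [-10, -40, 0, 0, 0, 0, 0],
    [-20, -55, 0, 0, 0, 0, 0]
  ]
}}

```text
time_s: 12.5
position: [0.4794, -0.0442, 0.2777]
tool_rot: [[0.138, 0.99, 0.001], [0.99, -0.138, -0.0], [-0.0, 0.001, -1.0]]
ft_force: [-0.3, -0.6, 0.6]
grip_width: 0.0004
gripper_force: 0.0
```

{"op": "apply_moves", "data": {
  "series": [
    [-10, -40, 0, 0, 0, 0, 0],
    [0, -10, 0, 0, 0, 0, 0],
    [0, 0, 0, 0, 0, 0, 0]
  ]
}}

```text
time_s: 12.88
position: [0.4295, -0.0471, 0.278]
tool_rot: [[0.139, 0.99, 0.002], [0.99, -0.139, -0.0], [-0.0, 0.002, -1.0]]
ft_force: [0.5, 0.0, 0.2]
grip_width: 0.0002
gripper_force: 0.0
```

Run:
```python
from m import *
from go import diff
for n in("top","side"):
    im=get_image(n);save(im,n+"4.png");P=cloud(im);F=im["frame"].astype(int)
    a=np.radians(-8);ex=np.array([np.cos(a),np.sin(a)]);ey=np.array([-ex[1],ex[0]])
    m=(F.max(-1)<70)&(P[...,2]>.135)&(P[...,2]<.165)
    d=P[...,:2]-[.655,-.037];u=d@ex;v=d@ey; k=m&(abs(u)<.11)&(abs(v)<.11); Q=P[k];u=u[k];v=v[k]
    A=np.c_[u,v,np.ones(len(Q))]; print(n,len(Q),rect(Q),"plane",np.round(np.linalg.lstsq(A,Q[:,2],rcond=None)[0],4),"u",np.percentile(u,[.5,99.5]),"v",np.percentile(v,[.5,99.5]))
# key pressing pose
a=np.radians(-8);X=np.array([np.cos(a),np.sin(a),0]);Y=np.array([-X[1],X[0],0]);Z=np.array([0,0,1.])
n=.8660254*Z-.5*X; t=.8660254*X+.5*Z
z=-n
for s in(1,-1):
    y=s*Y; R=np.c_[np.cross(y,z),y,z]
    p=np.array([549.3,-82,59.8])-4*t+60*n
    print("yaw",s);diff(p,R)
```

```text
top 2104 (array([655.5, -39.5]), array([161.2, 176.6]), 82.0) plane [-0.0045  0.0011  0.1501] u [-0.08715351  0.0881994 ] v [-0.08138273  0.07794235]
side 1688 (array([657.9, -38.4]), array([168.2, 181. ]), 82.3) plane [-0.0034  0.0042  0.146 ] u [-0.08622962  0.08972312] v [-0.08206706  0.08146913]
yaw 1
t 12.97 pos [430.2 -47.1 277.4] q [-22.    7.9  86.1   0.   86.  -14. ] F [1.  0.1 0.9] w -0.3 0.0
shift(tool now) [-18.   89.2 167.7] rv [-23.48 -23.49 -87.73]
yaw -1
t 12.97 pos [430.2 -47.1 277.4] q [-22.    7.9  86.1   0.   86.  -14. ] F [1.  0.1 0.9] w -0.3 0.0
shift(tool now) [-18.   89.2 167.7] rv [-23.49  23.48  87.79]
```

View pics/side4.png

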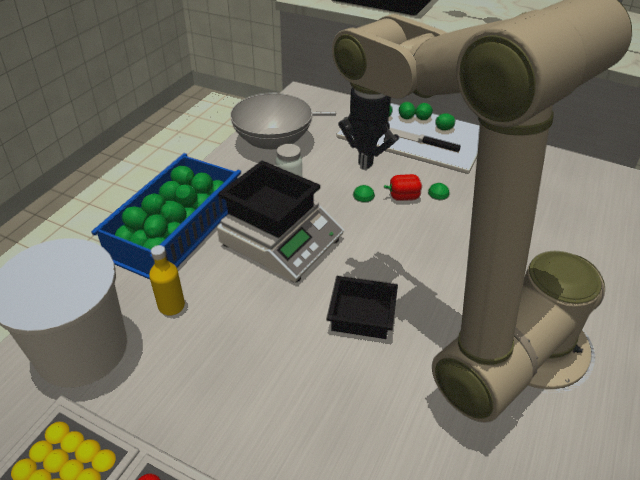

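The side view shows the pan standing level and centred on the scale, and the hand clear of it. Next I orient the tool for the key.

{"op": "apply_moves", "data": {
  "series": [
    [0, 0, 0, 0, 0, -10, 0],
    [0, 0, 0, 0, 0, -10, 0],
    [0, 0, 0, 0, 0, -10, 0],
    [0, 0, 0, 0, 0, -10, 0],
    [0, 0, 0, 0, 0, -10, 0],
    [0, 0, 0, 0, 0, -10, 0],
    [0, 0, 0, 0, 0, -10, 0],
    [0, 0, 0, 0, 0, -10, 0],
    [0, 0, 0, 0, 0, -10, 0],
    [0, 0, 0, 0, -10, 0, 0],
    [0, 0, 0, 0, -10, 0, 0],
    [0, 0, 0, 0, -10, 0, 0]
  ]
}}

```text
time_s: 14.48
position: [0.4303, -0.0473, 0.2777]
tool_rot: [[-0.855, 0.139, 0.5], [0.119, 0.99, -0.071], [-0.505, -0.001, -0.863]]
ft_force: [1.5, -0.9, 0.0]
grip_width: -0.0002
gripper_force: 0.0
```

```bash
cat > key.py <<'E'
from go import *
h=float(sys.argv[1])
a=np.radians(-8);X=np.array([np.cos(a),np.sin(a),0]);Y=np.array([-X[1],X[0],0]);Z=np.array([0,0,1.])
n=.8660254*Z-.5*X; t=.8660254*X+.5*Z
R=np.c_[np.cross(Y,-n),Y,-n]
diff(np.array([549.3,-82,59.8])-4*t+h*n,R)
print("F along n",np.array(telemetry.observe()["ft_force"])@n)
E
python3 key.py 50
```

```text
t 14.47 pos [430.3 -47.3 277.7] q [ -28.3   -5.   105.5   13.    51.5 -115.9] F [ 1.5 -0.9  0. ] w -0.2 0.0
shift(tool now) [  7.9 -17.8 200.1] rv [-0.02  0.35  0.04]
F along n -0.7745625302692706
```

{"op": "apply_moves", "data": {
  "series": [
    [8, -18, 0, 0, 0, 0, 0],
    [0, 0, 30, 0, 0, 0, 0],
    [0, 0, 50, 0, 0, 0, 0],
    [0, 0, 50, 0, 0, 0, 0],
    [0, 0, 45, 0, 0, 0, 0],
    [0, 0, 30, 0, 0, 0, 0],
    [0, 0, 20, 0, 0, 0, 0],
    [0, 0, 10, 0, 0, 0, 0],
    [0, 0, 0, 0, 0, 0, 0],
    [0, 0, 0, 0, 0, 0, 0]
  ]
}}

```text
time_s: 15.72
position: [0.5364, -0.0803, 0.0703]
tool_rot: [[-0.857, 0.139, 0.496], [0.12, 0.99, -0.07], [-0.501, -0.0, -0.866]]
ft_force: [-0.5, -0.3, 0.1]
grip_width: -0.0002
gripper_force: 0.0
```

```bash
python3 key.py 15; python3 -c "
from h import *
im=get_image('top');save(im,'top5.png');s=get_image('side')
a=im['frame'][190:290,280:400,::-1];b=s['frame'][160:290,200:360,::-1]
c=np.zeros((260,560,3),np.uint8);c[:200,:240]=cv2.resize(a,None,fx=2,fy=2);c[:260,240:]=cv2.resize(b,None,fx=2,fy=2);cv2.imwrite('pics/k5.png',c)"
```

```text
t 15.72 pos [536.4 -80.3  70.3] q [ -25.2   25.   111.    29.9   17.3 -133.8] F [-0.5 -0.3  0.1] w -0.2 0.0
shift(tool now) [-2.   0.1  0.6] rv [0.   0.05 0.02]
F along n 0.310455599981185
```

View pics/k5.png

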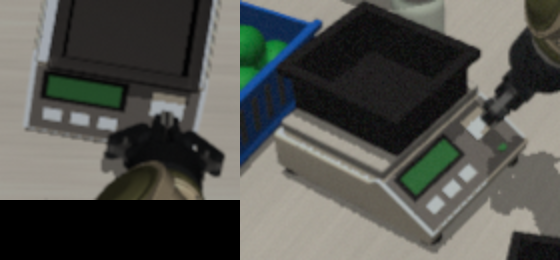

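The crop shows the closed fingertips poised just over the tare pad, clear of the pan.

{"op": "apply_moves", "data": {
  "series": [
    [-2, 0, 4, 0, 0, 0, 0],
    [0, 0, 5, 0, 0, 0, 0],
    [0, 0, 3, 0, 0, 0, 0],
    [0, 0, 1, 0, 0, 0, 0],
    [0, 0, 0, 0, 0, 0, 0],
    [0, 0, 0, 0, 0, 0, 0]
  ]
}}

```text
time_s: 16.58
position: [0.5444, -0.0814, 0.0595]
tool_rot: [[-0.858, 0.139, 0.495], [0.12, 0.99, -0.069], [-0.5, -0.0, -0.866]]
ft_force: [0.1, -0.2, -0.2]
grip_width: 0.0003
gripper_force: 0.0
```

{"op": "apply_moves", "data": {
  "series": [
    [0, 0, 1, 0, 0, 0, 0],
    [0, 0, 0, 0, 0, 0, 0]
  ]
}}

```text
time_s: 16.82
position: [0.5449, -0.0815, 0.0586]
tool_rot: [[-0.858, 0.139, 0.495], [0.12, 0.99, -0.069], [-0.5, -0.0, -0.866]]
ft_force: [0.3, -0.3, 0.3]
grip_width: 0.0002
gripper_force: 0.0
```

```bash
python3 key.py 0
```

```text
t 16.82 pos [544.9 -81.5  58.6] q [ -24.8   26.9  110.3   31.5   16.1 -135.2] F [ 0.3 -0.3  0.3] w 0.2 0.0
shift(tool now) [-0.5  0.1  1.1] rv [ 0.01 -0.    0.01]
F along n 0.10763536359093404
```

{"op": "apply_moves", "data": {
  "series": [
    [0, 0, 0.8, 0, 0, 0, 0],
    [0, 0, 0, 0, 0, 0, 0]
  ]
}}

```text
time_s: 17.08
position: [0.5453, -0.0815, 0.0578]
tool_rot: [[-0.858, 0.139, 0.495], [0.12, 0.99, -0.069], [-0.5, 0.0, -0.866]]
ft_force: [0.5, -0.2, 0.0]
grip_width: -0.0
gripper_force: 0.0
```

{"op": "apply_moves", "data": {
  "series": [
    [0, 0, 0.6, 0, 0, 0, 0],
    [0, 0, 0, 0, 0, 0, 0]
  ]
}}

```text
time_s: 17.32
position: [0.5456, -0.0816, 0.0573]
tool_rot: [[-0.858, 0.139, 0.495], [0.12, 0.99, -0.069], [-0.5, 0.0, -0.866]]
ft_force: [1.4, 0.2, -0.5]
grip_width: 0.0001
gripper_force: 0.0
```

{"op": "apply_moves", "data": {
  "series": [
    [0, 0, 0.6, 0, 0, 0, 0],
    [0, 0, 0, 0, 0, 0, 0]
  ]
}}

```text
time_s: 17.58
position: [0.5458, -0.0816, 0.0569]
tool_rot: [[-0.858, 0.139, 0.495], [0.12, 0.99, -0.069], [-0.5, -0.0, -0.866]]
ft_force: [-1.7, 0.8, 2.6]
grip_width: -0.0001
gripper_force: 1.5
```

{"op": "apply_moves", "data": {
  "series": [
    [0, 0, 0.5, 0, 0, 0, 0],
    [0, 0, 0, 0, 0, 0, 0]
  ]
}}

```text
time_s: 17.82
position: [0.5461, -0.0817, 0.0565]
tool_rot: [[-0.858, 0.139, 0.495], [0.12, 0.99, -0.07], [-0.5, -0.0, -0.866]]
ft_force: [-3.5, 0.2, 2.8]
grip_width: -0.0001
gripper_force: 2.3
```

{"op": "apply_moves", "data": {
  "series": [
    [0, 0, 0.8, 0, 0, 0, 0],
    [0, 0, 0, 0, 0, 0, 0],
    [0, 0, 0, 0, 0, 0, 0]
  ]
}}

```text
time_s: 18.2
position: [0.5465, -0.0817, 0.0558]
tool_rot: [[-0.858, 0.139, 0.495], [0.12, 0.99, -0.07], [-0.5, -0.0, -0.866]]
ft_force: [-3.9, 0.3, 5.5]
grip_width: 0.0001
gripper_force: 3.4
```

{"op": "apply_moves", "data": {
  "series": [
    [0, 0, 0, 0, 0, 0, 0],
    [0, 0, 0, 0, 0, 0, 0],
    [0, 0, -5, 0, 0, 0, 0],
    [0, 0, -15, 0, 0, 0, 0],
    [0, 0, -30, 0, 0, 0, 0],
    [0, 0, -45, 0, 0, 0, 0],
    [0, 0, -50, 0, 0, 0, 0],
    [0, 0, -45, 0, 0, 0, 0],
    [0, 0, -20, 0, 0, 0, 0],
    [0, 0, 0, 0, 10, 0, 0],
    [0, 0, 0, 0, 10, 0, 0.5],
    [0, 0, 0, 0, 10, 0, 1]
  ]
}}

```text
time_s: 19.7
position: [0.4424, -0.0673, 0.2384]
tool_rot: [[-0.99, 0.14, -0.005], [0.14, 0.99, -0.001], [0.005, -0.001, -1.0]]
ft_force: [-0.6, 0.6, -0.2]
grip_width: 0.0356
gripper_force: 0.0
```

```bash
python3 go.py 418 -339 230 -56
python3 - <<'E'
from m import *
im=get_image("top");save(im,"top6.png");P=cloud(im);F=im["frame"].astype(int)
a=np.radians(-8);ex=np.array([np.cos(a),np.sin(a)]);ey=np.array([-ex[1],ex[0]])
m=(F.max(-1)<70)&(P[...,2]>.135)&(P[...,2]<.165)
d=P[...,:2]-[.655,-.037];u=d@ex;v=d@ey; k=m&(abs(u)<.11)&(abs(v)<.11); print(rect(P[k]))
s=get_image("side");save(s,"side6.png");a=im["frame"][120:360,280:520,::-1];b=s["frame"][150:290,200:460,::-1]
c=np.zeros((480,760,3),np.uint8);c[:240,:240]=a;c[:280,240:]=cv2.resize(b,None,fx=2,fy=2);cv2.imwrite('pics/k6.png',c[:280])
for n,i in(("top",im),("side",s)):
    P=cloud(i);Q=clean(P,masks(P,i["frame"])["pepper"]);print(rect(Q),len(Q))
E
```

```text
t 19.7 pos [442.4 -67.3 238.4] q [ -23.8   11.2   88.5   -0.2   80.5 -105.7] F [-0.6  0.6 -0.2] w 35.6 0.0
shift(tool now) [ -13.8 -272.5    8.7] rv [-3.5000e-01 -2.0000e-02  1.3797e+02]
(array([655.6, -39.4]), array([161.2, 177. ]), 82.1)
(array([ 418.9, -339.8]), array([77.3, 57.3]), 31.5) 797
(array([ 418.2, -332.5]), array([76.6, 53.7]), 30.7) 593
```

View pics/k6.png

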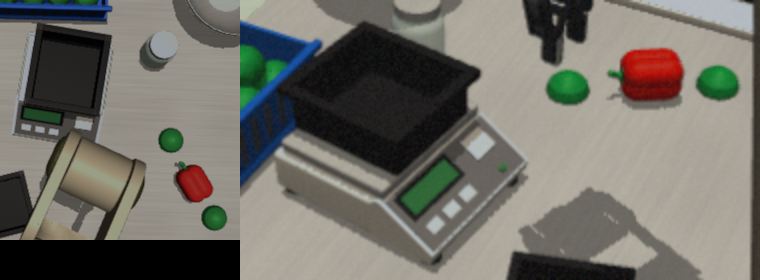

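The crop shows the pan still in place, with the key released and the pepper and limes undisturbed. Now I turn and go over the pepper.

{"op": "apply_moves", "data": {
  "series": [
    [0, 0, 0, 0, 0, 10, 1],
    [0, 0, 0, 0, 0, 10, 1],
    [0, 0, 0, 0, 0, 10, 1],
    [0, 0, 0, 0, 0, 10, 1],
    [0, 0, 0, 0, 0, 10, 1],
    [0, 0, 0, 0, 0, 10, 1],
    [0, 0, 0, 0, 0, 10, 1],
    [0, 0, 0, 0, 0, 10, 1],
    [0, 0, 0, 0, 0, 10, 1],
    [0, 0, 0, 0, 0, 10, 1],
    [0, 0, 0, 0, 0, 10, 1],
    [0, 0, 0, 0, 0, 10, 1]
  ]
}}

```text
time_s: 21.3
position: [0.4419, -0.0669, 0.2374]
tool_rot: [[0.62, 0.785, 0.003], [0.785, -0.62, -0.0], [0.002, 0.003, -1.0]]
ft_force: [-0.1, -0.3, -0.6]
grip_width: 0.0855
gripper_force: 0.0
```

{"op": "apply_moves", "data": {
  "series": [
    [0, 0, 0, 0, 0, 10, 1],
    [0, 0, 0, 0, 0, 9, 1],
    [-12, 15, 0, 0, 0, 0, 1],
    [-30, 40, 0, 0, 0, 0, 1],
    [-35, 45, 0, 0, 0, 0, 1],
    [-35, 45, 0, 0, 0, 0, 1],
    [-35, 45, 0, 0, 0, 0, 1],
    [-21, 25, 0, 0, 0, 0, 1],
    [0, 0, 0, 0, 0, 0, 1],
    [0, 0, 0, 0, 0, 0, 1]
  ]
}}

```text
time_s: 22.55
position: [0.4185, -0.3381, 0.2376]
tool_rot: [[0.838, 0.545, 0.001], [0.545, -0.838, -0.0], [0.001, 0.001, -1.0]]
ft_force: [0.4, 0.5, 0.6]
grip_width: 0.0855
gripper_force: 0.0
```

```bash
python3 go.py 418 -338.5 13 -57
```

```text
t 22.55 pos [ 418.5 -338.1  237.6] q [-51.6  20.3  75.6   0.   84.    5.4] F [0.4 0.5 0.6] w 85.5 0.0
shift(tool now) [-8.000e-01 -1.000e-01  2.246e+02] rv [ 0.05 -0.04  0.02]
```

{"op": "apply_moves", "data": {
  "series": [
    [-1, 0, 20, 0, 0, 0, 1],
    [0, 0, 45, 0, 0, 0, 1],
    [0, 0, 50, 0, 0, 0, 1],
    [0, 0, 45, 0, 0, 0, 1],
    [0, 0, 30, 0, 0, 0, 1],
    [0, 0, 20, 0, 0, 0, 1],
    [0, 0, 13, 0, 0, 0, 1],
    [0, 0, 4, 0, 0, 0, 1],
    [0, 0, 0, 0, 0, 0, 1],
    [0, 0, 0, 0, 0, 0, 1]
  ],
  "grip_force": 35
}}

```text
time_s: 23.8
position: [0.4182, -0.3397, 0.0113]
tool_rot: [[0.839, 0.545, 0.001], [0.545, -0.839, -0.001], [0.0, 0.001, -1.0]]
ft_force: [-0.2, 0.7, 0.5]
grip_width: 0.0852
gripper_force: 0.0
```

{"op": "apply_moves", "data": {
  "series": [
    [0, 0, 0, 0, 0, 0, 0.7],
    [0, 0, 0, 0, 0, 0, 0.5],
    [0, 0, 0, 0, 0, 0, 0.4],
    [0, 0, 0, 0, 0, 0, 0.4],
    [0, 0, 0, 0, 0, 0, 0.4],
    [0, 0, 0, 0, 0, 0, 0.4]
  ]
}}

```text
time_s: 24.55
position: [0.4182, -0.3398, 0.0113]
tool_rot: [[0.839, 0.545, 0.001], [0.545, -0.839, -0.001], [0.0, 0.001, -1.0]]
ft_force: [-0.6, -0.1, 4.5]
grip_width: 0.0615
gripper_force: 37.4
```

{"op": "apply_moves", "data": {
  "series": [
    [0, 0, -5, 0, 0, 0, 0.4],
    [0, 0, -20, 0, 0, 0, 0.4],
    [0, 0, -35, 0, 0, 0, 0.4],
    [0, 0, -45, 0, 0, 0, 0.4],
    [0, 0, -45, 0, 0, 0, 0.4],
    [0, 0, -45, 0, 0, 0, 0.4],
    [0, 0, -35, 0, 0, 0, 0.4],
    [0, 0, -20, 0, 0, -7, 0.4],
    [0, 0, 0, 0, 0, -10, 0.4],
    [0, 0, 0, 0, 0, -10, 0.4],
    [0, 0, 0, 0, 0, -10, 0.4],
    [0, 0, 0, 0, 0, -10, 0.4]
  ]
}}

```text
time_s: 26.05
position: [0.4177, -0.3392, 0.2605]
tool_rot: [[0.168, 0.986, -0.001], [0.986, -0.168, 0.001], [0.001, -0.001, -1.0]]
ft_force: [-0.4, -0.7, -1.7]
grip_width: 0.0613
gripper_force: 38.5
```

{"op": "apply_moves", "data": {
  "series": [
    [0, 0, 0, 0, 0, -2, 0.4],
    [16, 10, 0, 0, 0, 0, 0.4],
    [35, 20, 0, 0, 0, 0, 0.4],
    [45, 27, 0, 0, 0, 0, 0.4],
    [45, 27, 0, 0, 0, 0, 0.4],
    [45, 27, 0, 0, 0, 0, 0.4],
    [45, 27, 0, 0, 0, 0, 0.4],
    [45, 27, 0, 0, 0, 0, 0.4],
    [35, 20, 0, 0, 0, 0, 0.4],
    [15, 8, 0, 0, 0, 0, 0.4],
    [0, 0, 0, 0, 0, 0, 0.4],
    [0, 0, 0, 0, 0, 0, 0.4]
  ]
}}

```text
time_s: 27.55
position: [0.6539, -0.0444, 0.2607]
tool_rot: [[0.141, 0.99, -0.0], [0.99, -0.141, -0.0], [-0.0, -0.0, -1.0]]
ft_force: [-0.2, -0.4, -0.9]
grip_width: 0.0614
gripper_force: 38.5
```

```bash
python3 go.py 655.3 -43.5 100 -8
python3 - <<'E'
from m import *
im=get_image("top");s=get_image("side");a=im["frame"][120:360,280:520,::-1];b=s["frame"][100:290,200:460,::-1]
c=np.zeros((380,760,3),np.uint8);c[:240,:240]=a;c[:380,240:]=cv2.resize(b,None,fx=2,fy=2);cv2.imwrite('pics/k7.png',c)
P=cloud(s);F=s["frame"].astype(int);m=(F[...,0]>90)&(F[...,1]<60)&(F[...,2]<60)&(P[...,2]>.15)&(P[...,0]>.5);Q=P[m];print("pepper min z",np.percentile(Q[:,2],[.5,2,98]),rect(Q))
E
```

```text
t 27.55 pos [653.9 -44.4 260.7] q [-14.2  32.1  52.1  -0.   95.8  -6.1] F [-0.2 -0.4 -0.9] w 61.4 38.5
shift(tool now) [  1.1   1.3 160.7] rv [-0.01  0.02 -0.08]
pepper min z [0.26761552 0.26999538 0.31240782] (array([652.3, -30.2]), array([65.9, 69.1]), 30.7)
```

View pics/k7.png

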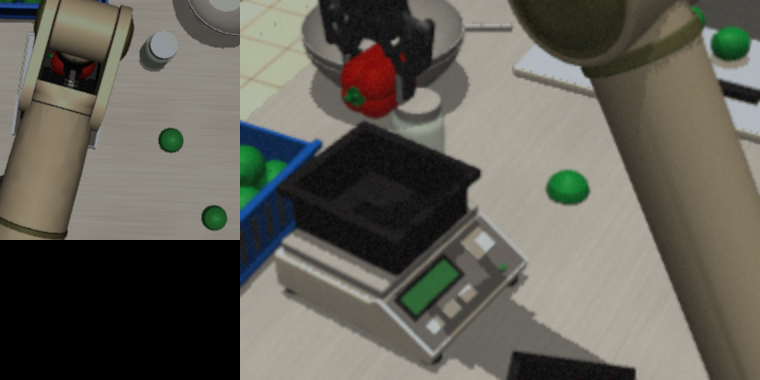

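The crop shows the pepper held level over the pan, stem toward its +y side, with both limes and the jar undisturbed.

{"op": "apply_moves", "data": {
  "series": [
    [1, 1, 10, 0, 0, 0, 0.4],
    [0, 0, 25, 0, 0, 0, 0.4],
    [0, 0, 35, 0, 0, 0, 0.4],
    [0, 0, 35, 0, 0, 0, 0.4],
    [0, 0, 25, 0, 0, 0, 0.4],
    [0, 0, 15, 0, 0, 0, 0.4],
    [0, 0, 8, 0, 0, 0, 0.4],
    [0, 0, 3, 0, 0, 0, 0.4],
    [0, 0, 0, 0, 0, 0, 0.4],
    [0, 0, 0, 0, 0, 0, 0.4]
  ]
}}

```text
time_s: 28.9
position: [0.6558, -0.0427, 0.1053]
tool_rot: [[0.139, 0.99, 0.001], [0.99, -0.139, -0.0], [-0.0, 0.001, -1.0]]
ft_force: [-0.2, -0.7, -1.3]
grip_width: 0.0612
gripper_force: 38.5
```

{"op": "apply_moves", "data": {
  "series": [
    [0, 0, 1.5, 0, 0, 0, 0.4],
    [0, 0, 1.5, 0, 0, 0, 0.4],
    [0, 0, 0, 0, 0, 0, 0.4]
  ]
}}

```text
time_s: 29.28
position: [0.6555, -0.0426, 0.1014]
tool_rot: [[0.139, 0.99, -0.0], [0.99, -0.139, 0.0], [0.0, -0.0, -1.0]]
ft_force: [-0.7, 0.6, -1.9]
grip_width: 0.0615
gripper_force: 38.5
```

{"op": "apply_moves", "data": {
  "series": [
    [0, 0, 1, 0, 0, 0, 0.4],
    [0, 0, 0, 0, 0, 0, 0.4]
  ]
}}

```text
time_s: 29.52
position: [0.6555, -0.0426, 0.1005]
tool_rot: [[0.139, 0.99, -0.0], [0.99, -0.139, 0.0], [0.0, -0.0, -1.0]]
ft_force: [0.9, 0.1, -1.2]
grip_width: 0.0616
gripper_force: 38.5
```

{"op": "apply_moves", "data": {
  "series": [
    [0, 0, 0.8, 0, 0, 0, 0.4],
    [0, 0, 0, 0, 0, 0, 0.4]
  ]
}}

```text
time_s: 29.78
position: [0.6555, -0.0426, 0.0997]
tool_rot: [[0.139, 0.99, -0.0], [0.99, -0.139, 0.0], [0.0, -0.0, -1.0]]
ft_force: [-0.1, -0.2, -2.0]
grip_width: 0.0612
gripper_force: 38.5
```

{"op": "apply_moves", "data": {
  "series": [
    [0, 0, 0.8, 0, 0, 0, 0.4],
    [0, 0, 0, 0, 0, 0, 0.4]
  ]
}}

```text
time_s: 30.02
position: [0.6556, -0.0426, 0.0993]
tool_rot: [[0.139, 0.99, 0.0], [0.99, -0.139, -0.0], [-0.0, 0.0, -1.0]]
ft_force: [-1.0, 1.0, 2.1]
grip_width: 0.0611
gripper_force: 38.8
```

{"op": "apply_moves", "data": {
  "series": [
    [0, 0, 0.6, 0, 0, 0, 0.4],
    [0, 0, 0, 0, 0, 0, 0.4]
  ]
}}

```text
time_s: 30.28
position: [0.6556, -0.0426, 0.0993]
tool_rot: [[0.139, 0.99, 0.001], [0.99, -0.139, -0.0], [-0.0, 0.001, -1.0]]
ft_force: [-2.7, 0.9, 5.6]
grip_width: 0.0613
gripper_force: 39.3
```

Contact is felt at the expected height. I open a little, lift clear and check.

{"op": "apply_moves", "data": {
  "series": [
    [0, 0, -0.6, 0, 0, 0, 0.78],
    [0, 0, 0, 0, 0, 0, 0.9],
    [0, 0, 0, 0, 0, 0, 0.9],
    [0, 0, 0, 0, 0, 0, 0.9],
    [0, 0, -5, 0, 0, 0, 0.9],
    [0, 0, -15, 0, 0, 0, 0.9],
    [0, 0, -30, 0, 0, 0, 0.9],
    [0, 0, -40, 0, 0, 0, 0.9],
    [0, 0, -40, 0, 0, 0, 0.9],
    [0, 0, -30, 0, 0, 0, 0.9],
    [0, -40, -10, 0, 0, 0, 0.9],
    [0, -55, 0, 0, 0, 0, 0.9]
  ]
}}

```text
time_s: 31.78
position: [0.561, -0.0295, 0.2705]
tool_rot: [[0.139, 0.99, 0.003], [0.99, -0.139, -0.001], [-0.0, 0.003, -1.0]]
ft_force: [0.5, 0.6, 0.2]
grip_width: 0.0767
gripper_force: 0.0
```

{"op": "apply_moves", "data": {
  "series": [
    [0, -55, 0, 0, 0, 0, 0.9],
    [-15, -55, 0, 0, 0, 0, 0.9],
    [-30, -40, 0, 0, 0, 0, 0.9],
    [0, -10, 0, 0, 0, 0, 0.9],
    [0, 0, 0, 0, 0, 0, 0.9],
    [0, 0, 0, 0, 0, 0, 0.9]
  ]
}}

```text
time_s: 32.52
position: [0.3977, -0.0516, 0.2692]
tool_rot: [[0.138, 0.99, 0.001], [0.99, -0.138, -0.0], [0.0, 0.001, -1.0]]
ft_force: [-0.2, -0.6, -0.4]
grip_width: 0.0768
gripper_force: 0.0
```

Run:
```python
from m import *
im=get_image("top");s=get_image("side");a=im["frame"][120:360,280:520,::-1];b=s["frame"][100:290,200:460,::-1]
c=np.zeros((380,760,3),np.uint8);c[:240,:240]=a;c[:380,240:]=cv2.resize(b,None,fx=2,fy=2);cv2.imwrite('pics/k8.png',c)
o=telemetry.observe();print(o["position"],o["ft_force"],o["grip_width"],o["time_s"])
P=cloud(im);F=im["frame"].astype(int);m=(F[...,0]>90)&(F[...,1]<60)&(F[...,2]<60)&(P[...,0]>.55)&(abs(P[...,1]+.04)<.1);Q=P[m];print("pepper z",np.percentile(Q[:,2],[2,98]),rect(Q))
m=(F.max(-1)<70)&(P[...,2]>.135)&(P[...,2]<.165)&(np.hypot(P[...,0]-.655,P[...,1]+.038)<.13);print("rim",rect(P[m]))
```

```text
[ 0.39752735 -0.05159482  0.26888717] [ 0.29417935 -1.02717596  0.47252154] 0.07710531364473672 32.625
pepper z [0.13683673 0.15330211] (array([654.1, -40.5]), array([77.5, 57.8]), 81.8)
rim (array([655.6, -39.4]), array([161.1, 176.8]), 82.0)
```

View pics/k8.png

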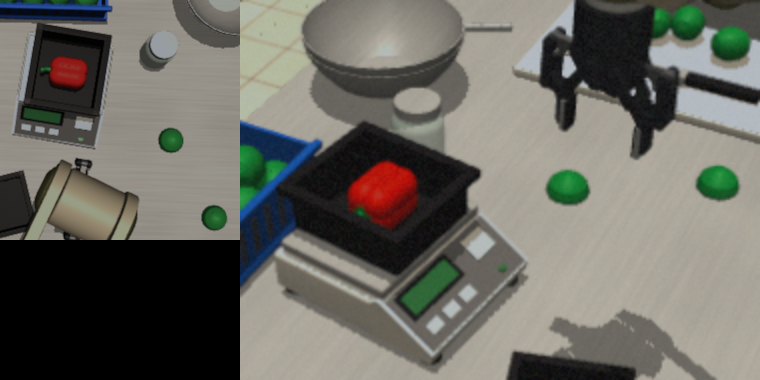

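The pepper lies in the pan, which is still centred on the platform. The limes and the jar are untouched and the hand is clear.

```bash
python3 -c "
from rig import env
print(env.close_job())"
```

```text
the job is handed in; nothing more can be done
None
```

I set the larger pan in the middle of the platform, pressed the tare key once at about 6–7 N for about half a second and let it go, laid the pepper in the pan, and handed the job in at about 33 s; the verdict was not returned, and I did not read the scale's display to confirm the tare.

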